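# Hold the herb mill's bayonet lid at pulse

## Robot

A 6-joint arm with a two-finger parallel gripper is mounted at the origin on the work surface. World frame = base frame: x ahead of the robot, y to its left, z up, the work surface at z = 0. Lengths are in mm, angles in rad, forces in N, time in s.
With the tool pointing down it reaches from about 300 to 775 mm from the base axis. Payload 14.6 kg.
Tool frame: the origin (TCP) lies on the mounting face of the last link; the fingertips stand 199 mm ahead of it and the grasp point (between the pads) lies 180 mm ahead of it; z points along the fingers, y is the line along which they close (so a half turn about z gives the same grasp; the last joint's range is limited). The gripper opens to 94 mm and grips with 3 to 60 N. Pads are 16 mm wide; open, the fingers measure 119 mm over their backs; the gripper's body (75 mm by 177 mm) begins 78 mm behind the grasp point.
Start: joints at [-1.407, 0.3, 1.521, -0, 1.321, -0.067], TCP at [125.81, -535.409, 404.646] pointing down, gripper open.
Joint ranges: [-3.03, 3.03], [-0.79, 2.21], [0.23, 2.52], [-1.04, 4.18], [0, 3.07], [-2.55, 2.55]. Speed limits (rad/s): [2.22, 2.22, 2.57, 3.14, 3.14, 3.14].

## Interface

Orientations are given as [roll, pitch, yaw] about the fixed x, y, z axes, in that order (R = Rz(yaw) Ry(pitch) Rx(roll)).
In Python, from cell import manip gives the robot as it stands. The module is installed in compiled form; this text tells all that it offers.
- The arm moves only by the shell command python3 -m creep 'ROWS' [FORCE]. ROWS is a JSON object of lists of equal length, an entry for each row: "slide": the shift along the world's x, y, z in cm, a list of three; "turn": the turn about the world's z in rad; "claw": the opening, from 0 (shut) to 1 (fully open). A call has 1 to 8 rows; each row shifts and turns the commanded pose from where the row before left it; what a row does not reach is not made up. A row lasts 1/8 s, in which the tool goes at most 62.5 mm and 10.7 degrees, less where a joint would pass 70% of its speed; a pose out of reach is approached as far as the arm can. A call with a gripper value outside its range is refused whole. The fingers move at their own pace and stop on an object; FORCE is the grip in N (left out, the last holds). Time passes only in rows, so rows that do not move let the fingers close. It gives the time, the measured TCP pose, the force, the opening and the grip force at its end, in the units of the state.
- manip.read_state(): the state, without advancing time (a new reading comes with each control period).
- manip.camera(name): name is "side" or "top" or "wrist"; returns (picture, depth): 420x560x3 uint8, red, green, blue; 420x560 float32, mm along the optical axis (not along the pixel's ray), 0 where there is no reading.
- manip.calibration(name): a dict with "intrinsics" (3x3 intrinsics, pixels), "pose" (4x4, takes a point from camera to world coordinates). Camera axes: x right, y up, looking along -z (the intrinsics and any distortion apply to the point x, -y, -z); pixel columns grow to the right and rows downward; lengths in mm; the calibration is good to about 2 mm. A picture is of the moment at which its call begins: read the wrist's pose just before it. calibration takes no time and is no camera call; for the wrist camera it gives the pose at the moment of the call.
- manip.sign_off(): hands the job in; it is judged then, once.
Trained networks look in the newest picture that a camera, given by its name, has taken for a name from the list of things; names that differ only in an ending like _2 or _b are one class to them, and where a whole thing is asked for, a point or a joint stands for the part that bears it (a point fixed in the world has none). Each returns a list of dicts, best first, with "score" (0 to 1); they miss things now and then, are a little off and sometimes report something else, mostly with a low value. They report only what shows in the picture. A call takes as long as a camera call. They do not tell look-alikes from the thing itself.
- manip.cut_out(query, camera): "mask" (420x560 bool, what is visible of it) and "position" ([column, row] in pixels, amid what is visible of it).
The state is a dict: "clock": time; "joints": joint angles; "qd": joint speeds; "effort": joint torques, N m; "eef_pos": TCP position; "eef_rot": TCP orientation; "wrist_force": force on the tool from outside, world axes, zero at the start; "moment": the same for the moment, N m; "finger_gap": finger opening in mm; "finger_force": force on a finger pad.
Only numpy, scipy, OpenCV 4.12 (cv2) and the standard library are available. Lean on these libraries where they do the work, as an engineer would, in place of code of your own. Each camera call takes 0.05 s, during which the arm holds its last target. There are 200 camera calls.

## Task

Put the loose white lid with the grip bar on the white herb mill, its two lugs through the notches in the black collar, and press it down against the sprung seat until its rim is flush. Then twist it clockwise (seen from above) until its bar points at the pulse mark, the single broad rib, without going on into the lock click, and finish still holding it there with the gripper, against its return spring. Leave the dropper bottle, the jar and the cup where they stand.

Things in the scene. Friction and masses are not known exactly. Their poses are not given: they have to be found in the camera images.
- lid: Loose white plastic bayonet lid, 0.12 kg, standing right way up on the table; the same turned by half a turn. Origin: centre of its underside; z up; x along the grip bar and through both lugs. Round skirt 80 mm across (tapered to 74 mm over its lowest 4 mm) up to 18 mm above the underside, then a rim disc 102 mm across from 18 to 26 mm, then the grip bar.
- lid_bar (a point): Centre of the top of the lid's straight grip bar, 54 mm above the lid's underside. The bar is 70 mm long (along the lid's x), 24 mm wide and 28 mm high, on the lid's axis: grip it from above across its 24 mm width. Its ends serve as pointers.
- lid_lug (a point): Outer foot of one of the lid's two opposite bayonet lugs, each 12 mm wide, 5 to 11 mm above the underside, standing out to 47.5 mm from the lid's axis.
- mill: White herb mill, fixed (suction feet), 126 mm across; origin: centre of its foot, z up, x through the two notches. The top of its black collar, 116 mm across, is 125 mm up. Lid flush and home: lid origin 107 mm above the mill's origin. Turned clockwise only (yaw falling). Let go at pulse, the lid springs back to the notches.
- mill_mouth (a point): Centre of the collar's 83 mm opening, level with its top. The lid has 1.5 mm play each way. 4 mm before flush its underside meets a sprung seat: 2 N to start, 6 N to push flush. The lugs clear the underside of the collar's rim for twisting once the seat is pressed at least 2 mm; twisted, they are caught under it.
- mill_notch (a point): Collar top at one of the two opposite notches (20 mm wide, in the rim of the opening, on the mill's +x and -x sides), marked by a pair of thin raised ribs. The lid enters with its bar along the mill's x axis, either way round, within 0.08 rad. Twist counts as 0 here.
- mill_pulse (a point): Pulse mark: the single broad raised rib on the collar's top, 40 deg clockwise of a notch (one more opposite). At pulse the bar's ends point at the two broad ribs.
- mill_lock (a point): Lock mark: small round raised stud on the collar's top, 70 deg clockwise of a notch (one more opposite). From 53 deg of twist the lid meets the stiff click noses (effort rises from 0.25 to 0.7 N m); near 65 deg it clicks into lock.
- mill_seat (a joint): How far the mill's sprung seat is pushed down by the lid, m: 0 untouched, 0.004 with the lid flush, 0.002 with a twisted lid left to lift against the rim.
- mill_ring (a joint): Clockwise turn of the spring-loaded switch ring inside the mill that the lid's lugs push round, rad: 0 at rest. It trails the lid's twist by about 0.12 rad: about 0.58 with the lid at the pulse mark, 0.8 where the click noses are met. It resists with about 0.2 N m at pulse.
- dropper: Bystander: brown dropper bottle with black cap, 35 mm across, 97 mm high; origin at the centre of its underside.
- wax_jar: Bystander: glass jar with white lid, 68 mm across, 78 mm high; origin at the centre of its underside.
- cup: Bystander: white handled cup, 76 mm across, 58 mm high; origin at the centre of its underside, handle towards its +y.
Things that resemble listed ones, but are neither listed nor needed, are in the scene too. What is shaped like the lid but pink or purple is not meant.

How it is judged:
By the outcome, as a careful person would: the job done as asked, in the order asked, and still so for the second after the job is handed in, while the arm keeps its last pose, push and grip.
It also fails if it takes over 40 s, if anything falls off the work surface, if the arm or the gripper's body presses on something with over 40 N, if the wrist force passes 120 N, or if a joint passes its speed limit or range.

## Working session

There is one attempt and no reset: what is moved stays moved. The work goes in short steps, Python scripts to look and compute and a shell command to move; the robot and the scene stay as the last step left them, time stands still between calls to the robot, and variables do not carry over. Pictures are saved under pics/ and viewed, at most 10 in all, crops included, and the job is handed in when it is done.

```bash
mkdir -p pics; cat > h.py <<'E'
import numpy as np, cv2
from cell import manip
def snap(n):
    c=manip.calibration(n); p,d=manip.camera(n); return p,d,c
def pts(d,c,mask=None):
    K=np.array(c["intrinsics"]);T=np.array(c["pose"])
    m=(d>0) if mask is None else (mask&(d>0))
    v,u=np.nonzero(m); z=d[v,u]
    P=np.c_[(u-K[0,2])/K[0,0]*z,-(v-K[1,2])/K[1,1]*z,-z,np.ones(len(z))]
    return (P@T.T)[:,:3],u,v
E
python3 - <<'E'
from h import *
s=manip.read_state();print({k:np.round(v,3).tolist() for k,v in s.items()})
ims=[]
for n in ("top","side"):
    p,d,c=snap(n);print(n,c)
    cv2.imwrite(f"pics/{n}0.png",p[:,:,::-1]); np.savez(f"{n}0.npz",p=p,d=d)
    for q in ("lid","mill"):
        for r in manip.cut_out(q,n):
            P,u,v=pts(d,c,r["mask"]); print(n,q,round(r["score"],2),np.round(r["position"]),np.median(P,0).round() if len(P) else None,P[:,2].max().round() if len(P) else None)
E
```

```text
{'clock': 0.0, 'joints': [-1.407, 0.3, 1.522, -0.0, 1.321, -0.067], 'qd': [0.0, 0.001, -0.0, -0.002, 0.0, -0.001], 'effort': [0.001, -53.181, -35.274, 0.071, 0.024, -0.0], 'eef_pos': [125.793, -535.382, 404.083], 'eef_rot': [-3.14, -0.0, 0.231], 'wrist_force': [-0.304, 0.806, -0.685], 'moment': [0.016, 0.01, 0.036], 'finger_force': 0.0, 'finger_gap': 93.926}
top {'intrinsics': array([[475.61825697,   0.        , 288.45919728],
       [  0.        , 475.61825697, 208.48685342],
       [  0.        ,   0.        ,   1.        ]]), 'pose': array([[ 1.03567560e-02,  9.84197684e-01, -1.76770068e-01,
         2.98153980e+02],
       [-9.99686504e-01,  1.42209707e-02,  2.06072060e-02,
        -9.50719909e+01],
       [ 2.27954064e-02,  1.76501227e-01,  9.84036425e-01,
         1.33763378e+03],
       [ 0.00000000e+00,  0.00000000e+00,  0.00000000e+00,
         1.00000000e+00]])}
top lid 0.9 [247. 202.] [551. -19.  28.] 64.0
top lid 0.83 [419. 246.] [ 433. -484.   28.] 61.0
top lid 0.74 [313. 199.] [ 560. -188.   28.] 61.0
top lid 0.74 [409. 311.] [ 254. -444.   27.] 61.0
top lid 0.66 [214. 
[... 199 characters left out ...]
       [  0.        ,   0.        ,   1.        ]]), 'pose': array([[ 9.70747418e-01,  1.05077307e-01, -2.15889349e-01,
         2.59069519e+02],
       [-2.39785934e-01,  4.70465015e-01, -8.49214564e-01,
        -1.20187818e+03],
       [ 1.23352067e-02,  8.76140074e-01,  4.81898759e-01,
         6.99460389e+02],
       [ 0.00000000e+00,  0.00000000e+00,  0.00000000e+00,
         1.00000000e+00]])}
side lid 0.94 [276. 213.] [548. -32.  24.] 54.0
side lid 0.85 [273. 321.] [ 428. -505.   25.] 55.0
side lid 0.82 [295. 241.] [ 554. -207.   24.] 53.0
side lid 0.79 [188. 325.] [ 252. -463.   25.] 55.0
side lid 0.62 [293. 194.] [636.  64.  24.] 54.0
side mill 0.6 [238. 176.] [468. 156.  80.] 125.0
```

```bash
python3 - <<'E'
import numpy as np,cv2
a=np.load("top0.npz")["p"][:,:,::-1];b=cv2.resize(a[120:345,110:460],None,fx=2.25,fy=2.25,interpolation=cv2.INTER_CUBIC)
cv2.imwrite("pics/c0.png",b)
E
```

```text
(no output)
```

View pics/c0.png

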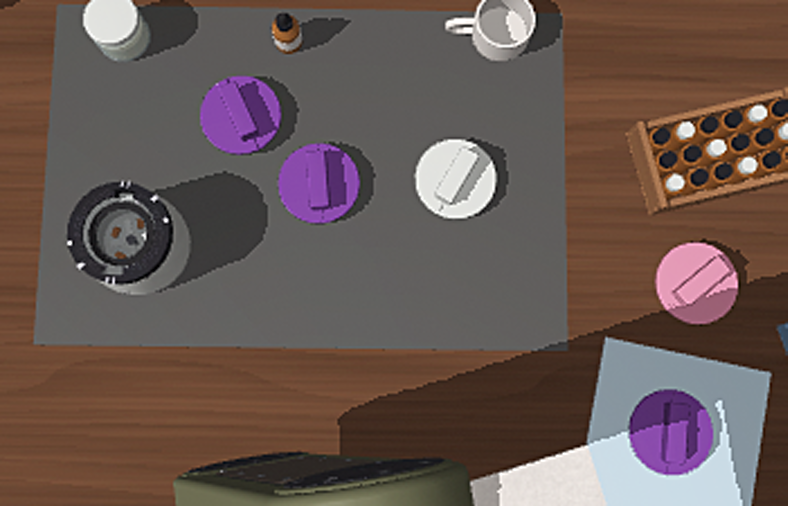

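View pics/side0.png

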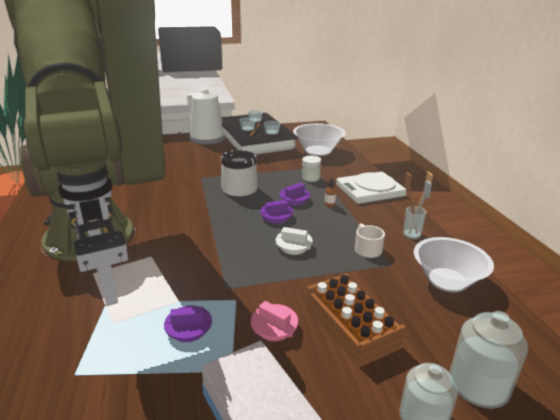

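The single white lid with bar is at crop (456,178), i.e. top px (313,199). The others, three purple at top px (247,202), (214,171), (409,311) and a pink at (419,246), are look-alikes. The mill is at top px (166,229), with its notch rib pairs at crop (125,185) and (110,280). Next I measure the lid and the mill.

```bash
cat >> h.py <<'E'
def circ(P):
    A=np.c_[2*P[:,:2],np.ones(len(P))];s=np.linalg.lstsq(A,(P[:,:2]**2).sum(1),rcond=None)[0]
    return s[:2],np.sqrt(s[2]+s[:2]@s[:2])
def bar(P,zlo,zhi):
    B=P[(P[:,2]>zlo)&(P[:,2]<zhi)]
    r=cv2.minAreaRect(B[:,:2].astype(np.float32)); b=cv2.boxPoints(r)
    e=[b[1]-b[0],b[2]-b[1]]; e=max(e,key=np.linalg.norm)
    return r[0],r[1],np.arctan(e[1]/e[0]),np.median(B[:,2]),len(B)
E
python3 - <<'E'
from h import *
c=manip.calibration("top");z=np.load("top0.npz");p,d=z["p"],z["d"]
P,u,v=pts(d,c)
m=np.hypot(P[:,0]-560,P[:,1]+188)<60
print("lid bar",bar(P[m],45,70)); D=P[m]; D=D[(D[:,2]>20)&(D[:,2]<33)]; print(D.mean(0),cv2.minEnclosingCircle(D[:,:2].astype(np.float32)))
m=(np.hypot(P[:,0]-472,P[:,1]-200)<90)&(P[:,2]>119)&(P[:,2]<140)
M=P[m];print("mill",cv2.minEnclosingCircle(M[:,:2].astype(np.float32)),np.median(M[:,2]))
hi=M[:,2]>127.5
col=p[v[m],u[m]]; w=col.min(1)>150
(cx,cy),r=cv2.minEnclosingCircle(M[:,:2].astype(np.float32))
for q in M[w]: print(np.round(q),round(float(np.degrees(np.arctan2(q[1]-cy,q[0]-cx)))),round(float(np.hypot(q[1]-cy,q[0]-cx))))
E
```

```text
lid bar ((562.4673461914062, -189.35098266601562), (23.857330322265625, 70.88812255859375), np.float32(-0.5157517), np.float64(54.370498559389034), 217)
[ 560.45141686 -188.68266666   26.67701278] ((561.6060791015625, -189.4384765625), 51.30669021606445)
mill ((473.88226318359375, 202.63595581054688), 59.0072135925293) 125.29293870200001
[530. 201. 128.] -2 57
[530. 192. 133.] -11 57
[529. 202. 123.] -1 55
[516. 164. 126.] -43 57
[513. 167. 126.] -43 53
[512. 163. 133.] -47 55
[513. 161. 127.] -47 57
[510. 164. 126.] -47 53
[490. 150. 126.] -73 55
[489. 147. 130.] -75 58
[487. 150. 126.] -76 54
[487. 147. 128.] -77 57
[462. 258. 126.] 102 57
[463. 256. 125.] 102 54
[459. 257. 128.] 105 56
[459. 254. 131.] 106 53
[436. 243. 129.] 133 55
[437. 241. 127.] 134 53
[436. 237. 132.] 138 51
[434. 243. 128.] 135 57
[434. 241. 127.] 136 55
[435. 191. 125.] -163 40
[432. 244. 123.] 135 59
[422. 212. 127.] 169 53
[422. 205. 124.] 177 52
[419. 212. 127.] 170 55
[420. 205. 125.] 177 54
[417. 212. 125.] 170 58
[417. 205. 126.] 178 57
```

Lid bar at (562, -189), z 54, yaw -0.516; sizes 24 x 71 as given. Mill at (474, 202), rim at 125 mm; notch at about -6°, pulse rib at about -45°. The last joint's range calls for the grasp yaw of 2.626 (half-turn variant), so I turn +2.395.

```bash
python3 -m creep '{"slide":[[3.1,2.5,0],[3.1,2.5,0],[3.1,2.5,0],[3.1,2.5,0],[3.1,2.5,0],[3.1,2.5,0],[3.1,2.5,0],[3.1,2.5,0]],"turn":[0.17,0.17,0.17,0.17,0.17,0.17,0.17,0.17],"claw":[1,1,1,1,1,1,1,1]}'; python3 -m creep '{"slide":[[3.1,2.4,0],[3.1,2.4,0],[3.1,2.4,-1],[3.1,2.4,-2],[3.1,2.4,-2],[3.1,2.4,-1],[0,0,0]],"turn":[0.171,0.171,0.171,0.171,0.171,0.171,0],"claw":[1,1,1,1,1,1,1]}'
python3 - <<'E'
from h import *
s=manip.read_state();print(s["clock"],s["eef_pos"],s["eef_rot"],s["joints"])
p,d,c=snap("wrist"); cv2.imwrite("pics/w1.png",p[:,:,::-1])
P,u,v=pts(d,c); m=np.hypot(P[:,0]-560,P[:,1]+188)<60
print(bar(P[m],48,62))
p,d,c=snap("top"); P,u,v=pts(d,c)
for r in manip.cut_out("lid","wrist"): print(r["score"],r["position"])
E
```

```text
clock: 1.3
eef_pos: [374.7, -334.5, 404.7]
eef_rot: [3.141, 0.0, 1.596]
wrist_force: [-0.1, -0.2, -0.2]
finger_gap: 94.2
finger_force: 0.0
clock: 2.17
eef_pos: [561.0, -189.8, 343.3]
eef_rot: [-3.141, -0.002, 2.621]
wrist_force: [-0.0, -0.4, 0.8]
finger_gap: 94.0
finger_force: 0.0
2.175 [ 560.98691998 -189.84674746  343.2995995 ] [-3.14144049e+00 -1.91208765e-03  2.62093585e+00] [-3.88168617e-01  4.47398694e-01  1.46614218e+00  1.07971238e-04
  1.22996721e+00 -1.43834447e+00]
((560.697509765625, -186.55886840820312), (23.92279624938965, 68.85590362548828), np.float32(-0.5287248), np.float64(54.00348050874635), 2020)
0.9 [438.4, 103.7]
0.75 [279.6, 201.6]
0.72 [6.9, 243.1]
```

View pics/w1.png

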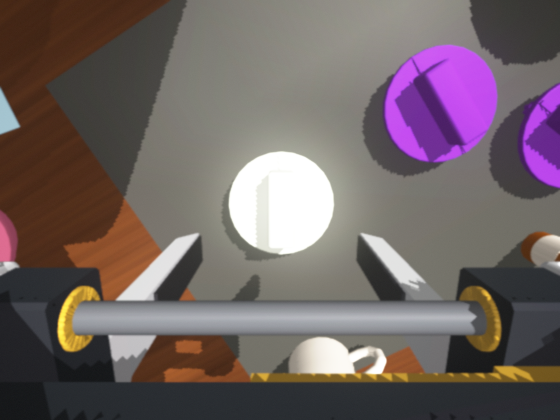

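The picture shows the white lid at pixel (280,202), midway between the fingers, with its bar along the image's vertical; the purple lids are at (440,103) and the right edge. I descend and grip.

```bash
python3 -m creep '{"slide":[[0.05,0.15,-3],[0,0,-4],[0,0,-3],[0,0,-1.3],[0,0,0]],"turn":[-0.006,0,0,0,0],"claw":[1,1,1,1,1]}'; python3 -m creep '{"slide":[[0,0,0],[0,0,0],[0,0,0],[0,0,0],[0,0,0],[0,0,0]],"turn":[0,0,0,0,0,0],"claw":[0,0,0,0,0,0]}' 55
```

```text
clock: 2.95
eef_pos: [560.1, -190.4, 231.9]
eef_rot: [-3.142, -0.0, 2.61]
wrist_force: [-0.3, 0.2, 0.9]
finger_gap: 94.0
finger_force: 0.0
clock: 3.7
eef_pos: [560.3, -189.9, 231.6]
eef_rot: [-3.142, -0.0, 2.611]
wrist_force: [0.4, 0.0, -0.3]
finger_gap: 37.7
finger_force: 0.0
```

```bash
python3 -m creep '{"slide":[[0,0,0],[0,0,0],[0,0,0],[0,0,0]],"turn":[0,0,0,0],"claw":[0,0,0,0]}' 55;  python3 -m creep '{"slide":[[0,0,3],[0,0,5],[0,0,5],[0,0,3.5],[0,0,0]],"turn":[0,0,0,0,0],"claw":[0,0,0,0,0]}'; python3 - <<'E'
from h import *
s=manip.read_state();print(s["clock"],s["eef_pos"],s["eef_rot"],s["finger_force"])
p,d,c=snap("wrist"); cv2.imwrite("pics/w2.png",p[:,:,::-1])
P,u,v=pts(d,c); z0=s["eef_pos"][2]; R=P[np.hypot(P[:,0]-561,P[:,1]+190)<70]
h,e=np.histogram(R[:,2],bins=np.arange(z0-260,z0-140,4));print([(int(a),int(b)) for a,b in zip(e,h) if b>50])
np.savez("w2.npz",p=p,d=d,**{"K":c["intrinsics"],"T":c["pose"]})
E
```

```text
clock: 4.2
eef_pos: [560.3, -189.9, 231.7]
eef_rot: [3.142, 0.0, 2.611]
wrist_force: [0.7, 1.0, 0.5]
finger_gap: 23.5
finger_force: 55.0
clock: 4.82
eef_pos: [560.2, -189.9, 399.0]
eef_rot: [3.141, 0.004, 2.611]
wrist_force: [0.2, -0.5, -2.2]
finger_gap: 23.5
finger_force: 55.0
4.825 [ 560.24985009 -189.94652406  398.98786934] [3.14113205 0.00425379 2.61073962] 54.99931275844574
[(186, 57), (190, 8982), (194, 203), (198, 68), (202, 102), (206, 145), (210, 154), (214, 269), (218, 4468), (222, 191), (226, 166), (230, 193), (234, 187), (238, 226), (242, 238), (246, 234), (250, 231)]
```

View pics/w2.png

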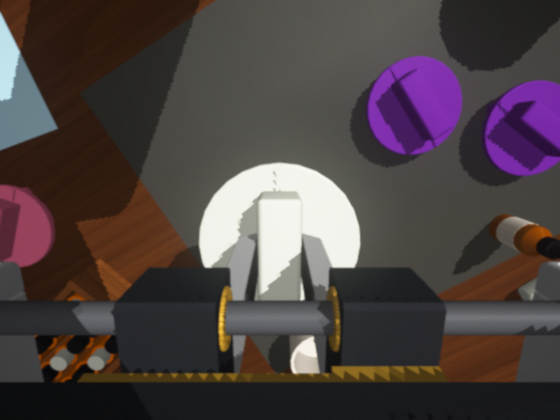

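The lid is held squarely: rim at (280,240), bar vertical between the pads, rim plane at about 192 mm (underside about 167). I go to beside the mill and look at it over the lid.

```bash
python3 -m creep '{"slide":[[0.7,4.9,0.5],[0.7,4.9,0.5],[0.7,4.9,0],[0.7,4.9,0],[0.7,4.9,0],[0.7,4.9,0],[0.7,4.9,0],[0.7,4.9,0]],"turn":[0.055,0.055,0.055,0.055,0.055,0.055,0.05,0.055],"claw":[0,0,0,0,0,0,0,0]}'; python3 -m creep '{"slide":[[0,0,0],[0,0,0]],"turn":[0,0],"claw":[0,0]}'; python3 - <<'E'
from h import *
s=manip.read_state();print(s["clock"],s["eef_pos"],s["eef_rot"])
p,d,c=snap("wrist"); cv2.imwrite("pics/w3.png",p[:,:,::-1])
np.savez("w3.npz",p=p,d=d,K=c["intrinsics"],T=c["pose"],e=s["eef_pos"],r=s["eef_rot"])
P,u,v=pts(d,c); t=s["eef_pos"];yw=s["eef_rot"][2]
# held lid rim: fit
m=(np.hypot(P[:,0]-t[0],P[:,1]-t[1])<75)&(abs(P[:,2]-(t[2]-231.7+26))<5)
mk=np.zeros((420,560),np.uint8);mk[v[m],u[m]]=255
Q=P[m]; (c0,r0)=cv2.minEnclosingCircle(Q[:,:2].astype(np.float32)); print("rim enc",c0,r0,np.median(Q[:,2]))
# mill collar
m=(np.hypot(P[:,0]-474,P[:,1]-202)<85)&(P[:,2]>115)&(P[:,2]<140); Q=P[m];print(len(Q),np.median(Q[:,2]))
print("mill enc",cv2.minEnclosingCircle(Q[:,:2].astype(np.float32)))
for q in ("mill","lid","mill_mouth","mill_notch","mill_pulse","mill_lock"): 
    for r in manip.cut_out(q,"wrist"): print(q,round(r["score"],2),np.round(r["position"]), r["mask"].sum())
E
```

```text
clock: 5.88
eef_pos: [616.4, 203.7, 404.0]
eef_rot: [-3.14, -0.003, 3.047]
wrist_force: [0.8, 0.2, -0.9]
finger_gap: 23.3
finger_force: 55.0
clock: 6.12
eef_pos: [616.4, 201.8, 404.7]
eef_rot: [-3.14, -0.003, 3.045]
wrist_force: [0.5, -0.4, -1.2]
finger_gap: 23.6
finger_force: 55.0
6.125 [616.37688517 201.77080394 404.73874779] [-3.14033980e+00 -2.56152684e-03  3.04547289e+00]
rim enc (615.2350463867188, 202.8135528564453) 50.956695556640625 199.2887124956315
6060 125.16389259476085
mill enc ((474.6364440917969, 204.7056427001953), 58.46419906616211)
mill 0.84 [264.  49.] 15364
lid 0.86 [ 84. 157.] 6488
lid 0.7 [177. 215.] 4396
lid 0.69 [283. 222.] 14171
lid 0.47 [259.  76.] 2701
mill_mouth 0.8 [266.  47.] 15624
mill_notch 0.93 [269.  50.] 15480
mill_pulse 0.94 [264.  51.] 15466
mill_lock 0.57 [266.  50.] 15473
```

View pics/w3.png

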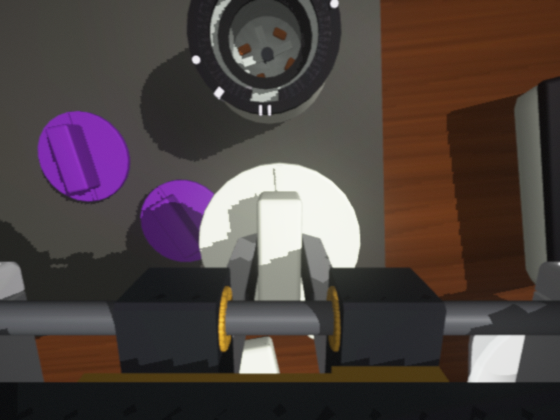

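The picture shows the mill collar centred near (264,33), the notch rib pair at (265,108), the broad pulse rib at (219,92), the stud at (196,60) and the held lid at (280,240). Next: refine the offset and the notch angle.

```bash
python3 - <<'E'
from h import *
from scipy.optimize import least_squares
z=np.load("w3.npz");c=dict(intrinsics=z["K"],pose=z["T"]);p,d=z["p"],z["d"]
def edge(P,c0,r,lo):  # robust: outermost pts by angle bin, fixed radius fit
    a=np.arctan2(P[:,1]-c0[1],P[:,0]-c0[0]);R=np.hypot(P[:,0]-c0[0],P[:,1]-c0[1]);E=[]
    for k in np.arange(-180,180,4):
        m=abs(np.degrees(a)-k)<2
        if m.sum()>3 and R[m].max()>lo: E.append(P[m][R[m].argmax()])
    E=np.array(E); f=least_squares(lambda x:np.hypot(E[:,0]-x[0],E[:,1]-x[1])-r,c0,loss="soft_l1")
    return f.x,len(E),np.sqrt(np.mean(f.fun**2))
P,u,v=pts(d,c); e=z["e"]
m=(np.hypot(P[:,0]-474,P[:,1]-204)<61)&(abs(P[:,2]-125)<4)
mc,n,s=edge(P[m],(474.6,204.7),58,54); print("mill",mc,n,s)
m2=(np.hypot(P[:,0]-e[0],P[:,1]-e[1])<54)&(abs(P[:,2]-199.2)<4)
lc,n,s=edge(P[m2],(615.2,202.8),51,47); print("lid",lc,n,s,"rel",mc-lc)
w=(p[v,u].min(1)>170)&(np.hypot(P[:,0]-mc[0],P[:,1]-mc[1])>48)&(np.hypot(P[:,0]-mc[0],P[:,1]-mc[1])<60)&(P[:,2]>122)
a=np.degrees(np.arctan2(P[w,1]-mc[1],P[w,0]-mc[0]))
h,b=np.histogram(a,bins=np.arange(-180,181,2));print([(int(x),int(y)) for x,y in zip(b,h) if y])
for lo,hi in((-20,10),(-55,-35),(-85,-65)): print(lo,a[(a>lo)&(a<hi)].mean(),a[(a>lo)&(a<hi)].min(),a[(a>lo)&(a<hi)].max())
B=P[(np.hypot(P[:,0]-e[0],P[:,1]-e[1])<50)]
print("bar",bar(B,e[2]-231.7+54-3,e[2]-231.7+54+4), "yaw",z["r"][2]-np.pi)
E
```

```text
mill [473.65251225 204.86140083] 58 0.46546365127550693
lid [615.88046929 202.78832761] 56 0.42267625971056094 rel [-142.22795704    2.07307322]
[(-78, 17), (-76, 18), (-74, 9), (-50, 3), (-48, 23), (-46, 21), (-44, 12), (-12, 7), (-10, 19), (-4, 11), (-2, 15), (102, 13), (104, 25), (106, 9)]
-20 -5.594105306955711 -10.418785195477179 -0.9071461377871826
-55 -45.602566120896704 -48.422427389864026 -42.87000529587259
-85 -75.49606854760754 -77.96642607386704 -72.74402811882707
bar ((609.5004272460938, 202.20814514160156), (44.64459991455078, 61.80513000488281), np.float32(-0.45141295), np.float64(227.13399215450795), 4696) yaw -0.09611976519017729
```

```bash
python3 -m creep '{"slide":[[-4,0.1,0],[-5,0.1,0],[-4,0,0],[-1.22,0,0],[0,0,-2],[0,0,-1.8],[0,0,0]],"turn":[0,0,0,0,0,0,0],"claw":[0,0,0,0,0,0,0]}'; python3 -m creep '{"slide":[[0,0,-0.5],[0,0,-0.5],[0,0,-0.4],[0,0,0]],"turn":[-0.002,0,0,0],"claw":[0,0,0,0]}'
```

```text
clock: 7.35
eef_pos: [474.4, 203.9, 367.8]
eef_rot: [-3.141, -0.002, 3.045]
wrist_force: [0.8, 0.8, -1.4]
finger_gap: 23.5
finger_force: 55.0
clock: 7.85
eef_pos: [474.1, 204.1, 354.4]
eef_rot: [-3.141, -0.0, 3.044]
wrist_force: [-0.2, 1.0, -1.6]
finger_gap: 23.7
finger_force: 55.0
```

```bash
python3 -m creep '{"slide":[[0,0,-0.2],[0,0,-0.2],[0,0,-0.1],[0,0,0]],"turn":[0,0,0,0],"claw":[0,0,0,0]}'
```

```text
clock: 8.35
eef_pos: [474.1, 204.1, 349.6]
eef_rot: [-3.142, -0.0, 3.044]
wrist_force: [0.3, -0.0, -1.1]
finger_gap: 23.7
finger_force: 55.0
```

```bash
python3 -m creep '{"slide":[[0,0,-0.2],[0,0,-0.2],[0,0,-0.2],[0,0,0]],"turn":[0,0,0,0],"claw":[0,0,0,0]}';python3 -m creep '{"slide":[[0,0,-0.15],[0,0,-0.15],[0,0,-0.1],[0,0,0]],"turn":[0,0,0,0],"claw":[0,0,0,0]}'
```

```text
clock: 8.85
eef_pos: [474.1, 204.1, 343.4]
eef_rot: [-3.141, -0.0, 3.044]
wrist_force: [-1.2, -0.0, -1.8]
finger_gap: 23.8
finger_force: 55.0
clock: 9.35
eef_pos: [474.1, 204.1, 339.8]
eef_rot: [3.141, 0.0, 3.044]
wrist_force: [-1.3, -0.6, 2.5]
finger_gap: 23.6
finger_force: 55.0
```

```bash
python3 -m creep '{"slide":[[0,0,-0.07],[0,0,-0.03],[0,0,0]],"turn":[0,0,0],"claw":[0,0,0]}';python3 -m creep '{"slide":[[0,0,-0.04],[0,0,0]],"turn":[0,0],"claw":[0,0]}'
```

```text
clock: 9.72
eef_pos: [474.2, 204.1, 338.7]
eef_rot: [3.142, 0.0, 3.044]
wrist_force: [-0.2, 1.1, 3.5]
finger_gap: 23.6
finger_force: 55.0
clock: 9.98
eef_pos: [474.1, 204.1, 338.6]
eef_rot: [3.141, 0.0, 3.044]
wrist_force: [-1.6, -1.7, 8.0]
finger_gap: 24.0
finger_force: 55.0
```

Flush: hard contact at TCP z 338.6, and the home height predicts 338.7. I twist clockwise in small steps.

```bash
python3 -m creep '{"slide":[[0,0,0],[0,0,0],[0,0,0],[0,0,0],[0,0,0]],"turn":[-0.05,-0.08,-0.08,-0.04,0],"claw":[0,0,0,0,0]}';python3 -c "
from h import *;s=manip.read_state();print(s['moment'])"
```

```text
clock: 10.6
eef_pos: [474.2, 204.1, 338.6]
eef_rot: [3.141, 0.001, 2.793]
wrist_force: [-0.4, 0.3, 5.4]
finger_gap: 23.4
finger_force: 55.0
[-0.05215959 -0.14151277  0.01298436]
```

```bash
python3 -m creep '{"slide":[[0,0,0],[0,0,-0.02],[0,0,0],[0,0,0],[0,0,0],[0,0,0]],"turn":[-0.1,-0.1,-0.1,-0.07,-0.04,0],"claw":[0,0,0,0,0,0]}';python3 - <<'E'
from h import *
s=manip.read_state();print(s['clock'],s['moment'],s["eef_rot"][2]-np.pi)
p,d,c=snap("wrist");np.savez("w4.npz",p=p,d=d,K=c["intrinsics"],T=c["pose"])
pt,dt,ct=snap("top");np.savez("t4.npz",p=pt,d=dt)
a=cv2.resize(pt[180:280,110:220,::-1],(440,400),interpolation=cv2.INTER_CUBIC)
cv2.imwrite("pics/w4.png",p[:,:,::-1]);cv2.imwrite("pics/t4.png",a)
P,u,v=pts(d,c)
for nm,(Q,U,V,im) in dict(w=(P,u,v,p),t=(*pts(dt,ct),pt)).items():
    R=np.hypot(Q[:,0]-474.1,Q[:,1]-204)
    B=Q[(R<42)&(Q[:,2]>155)&(Q[:,2]<166)]
    if len(B): print(nm,"top pts",len(B),B.mean(0),"PCA",np.linalg.svd(B[:,:2]-B[:,:2].mean(0),full_matrices=False)[2][0])
    print(nm,"rim z",np.median(Q[(R>42)&(R<50)&(Q[:,2]>128)&(Q[:,2]<140),2]))
E
```

```text
clock: 11.35
eef_pos: [474.3, 204.0, 338.6]
eef_rot: [3.141, 0.001, 2.383]
wrist_force: [-0.2, -2.8, 7.5]
finger_gap: 23.7
finger_force: 55.0
11.35 [-0.33575902 -0.07168224  0.11820813] -0.7581845713131603
w top pts 4887 [468.52841622 210.47608169 160.91865355] PCA [ 0.72948252 -0.68399945]
w rim z 133.19306674012768
t top pts 23 [497.03460229 180.03957201 159.82803408] PCA [-0.76250817 -0.64697859]
t rim z 133.7232725105123
```

View pics/w4.png

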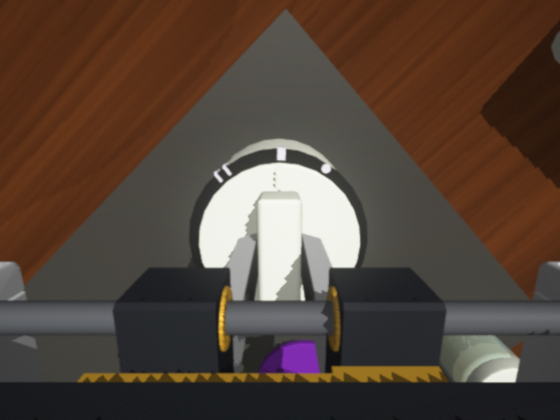

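The bar (280,200) nearly points at the broad rib (282,154), with the rib pair at (222,172) and the stud at (326,168). The rim top is at 133 mm, so it is flush. Measuring the rest of the turn.

```bash
python3 - <<'E'
from h import *
z=np.load("w4.npz");c=dict(intrinsics=z["K"],pose=z["T"]);p,d=z["p"],z["d"]
P,u,v=pts(d,c)
R=np.hypot(P[:,0]-474.1,P[:,1]-204)
m=(abs(P[:,2]-161)<2.5)&(R<45)&(v>200)&(v<232);L=[];Rr=[]
for k in range(201,232):
    q=P[m&(v==k)]; uu=u[m&(v==k)]
    if len(q): L.append(q[uu.argmin(),:2]);Rr.append(q[uu.argmax(),:2])
for E in (L,Rr):
    f=cv2.fitLine(np.array(E,np.float32),cv2.DIST_HUBER,0,.01,.01).ravel();print("edge yaw",np.arctan(f[1]/f[0]),len(E))
# ribs by color, position on the collar plane z=126
K,T=z["K"],z["T"]
def onplane(px,h):
    r=T[:3,:3]@np.array([(px[0]-K[0,2])/K[0,0],-(px[1]-K[1,2])/K[1,1],-1]);return T[:3,3]+r*(h-T[2,3])/r[2]
# centre from lid rim arc
from scipy.optimize import least_squares
def cent(zc,r,rng):
    Q=P[(abs(P[:,2]-zc)<2.5)&(R<r+4)&(R>r-8)];a=np.degrees(np.arctan2(Q[:,1]-204,Q[:,0]-474.1));q=np.hypot(Q[:,0]-474.1,Q[:,1]-204)
    E=np.array([Q[abs(a-k)<2][q[abs(a-k)<2].argmax()] for k in rng if (abs(a-k)<2).sum()>3])
    return least_squares(lambda x:np.hypot(E[:,0]-x[0],E[:,1]-x[1])-r,(474,204),loss="soft_l1").x,len(E)
cl,n1=cent(133.2,51,range(-130,40,4));cm,n2=cent(125.5,58,range(-130,40,4));print("lid c",cl,n1,"mill c",cm,n2)
w=((p.min(2)>150)*255).astype(np.uint8)
n,lab,st,ce=cv2.connectedComponentsWithStats(w)
for i in range(1,n):
    x=onplane(ce[i],127); rr=np.hypot(*(x[:2]-cm))
    if 50<rr<61 and 5<st[i,4]<400: print(ce[i].round(1),st[i,4],"ang rad",np.arctan2(x[1]-cm[1],x[0]-cm[0]),"r",rr)
E
```

```text
edge yaw -0.78774387 31
edge yaw -0.73342913 31
lid c [471.70133102 207.37103764] 9 mill c [473.46453659 204.95628646] 9
[226.3 168.9] 53 ang rad 2.9853099813156443 r 55.965157167633535
[217.5 176. ] 48 ang rad 3.1120366656384784 r 55.98700791100523
```

The bar is at yaw -0.76 (edges and tool agree). Pulse is at -0.098 - 0.698 = -0.796, so about 0.035 more.

```bash
python3 -m creep '{"slide":[[0,0,0],[0,0,0],[0,0,0]],"turn":[-0.02,-0.015,0],"claw":[0,0,0]}';python3 - <<'E'
from h import *
s=manip.read_state();print(s['clock'],s['moment'],s["eef_rot"][2]-np.pi)
p,d,c=snap("wrist");cv2.imwrite("pics/w5.png",cv2.resize(p[120:260,180:380,::-1],(800,560),interpolation=cv2.INTER_CUBIC))
P,u,v=pts(d,c);K,T=np.array(c["intrinsics"]),np.array(c["pose"])
R=np.hypot(P[:,0]-474.1,P[:,1]-204);m=(abs(P[:,2]-161)<2.5)&(R<45)&(v>200)&(v<232);S=([],[])
for k in range(201,232):
    g=m&(v==k)
    if g.any(): S[0].append(P[g][u[g].argmin(),:2]);S[1].append(P[g][u[g].argmax(),:2])
print("bar",np.mean([(lambda f:np.arctan(f[1]/f[0]))(cv2.fitLine(np.array(E,np.float32),cv2.DIST_HUBER,0,.01,.01).ravel()) for E in S]))
for C in ((473.6,204.9),(474.1,204)):
  w=(p.min(2)>130)&(np.arange(420)[:,None]<200)
  X=np.array([T[:3,3]+(r:=T[:3,:3]@[(x-K[0,2])/K[0,0],-(y-K[1,2])/K[1,1],-1])*(127-T[2,3])/r[2] for y,x in np.argwhere(w)])
  rr=np.hypot(X[:,0]-C[0],X[:,1]-C[1]);A=np.arctan2(X[:,1]-C[1],X[:,0]-C[0])-np.pi; A=(A+np.pi)%(2*np.pi)-np.pi
  k=(rr>54)&(rr<57.5)
  print("rib",[A[k&(abs(A-t)<.17)].mean() for t in (-.1,-.79,-1.32)])
E
```

```text
clock: 11.82
eef_pos: [474.3, 204.0, 338.6]
eef_rot: [3.141, 0.001, 2.349]
wrist_force: [0.3, -2.3, 6.8]
finger_gap: 23.6
finger_force: 55.0
11.825 [-0.42389888 -0.08398518  0.28417358] -0.7926810379398255
bar -0.7916916
rib [np.float64(-0.08916753246940759), np.float64(-0.7897051674950981), np.float64(-1.3130210354898475)]
rib [np.float64(-0.10369823539155125), np.float64(-0.7946398092879424), np.float64(-1.307603424157801)]
```

View pics/w5.png

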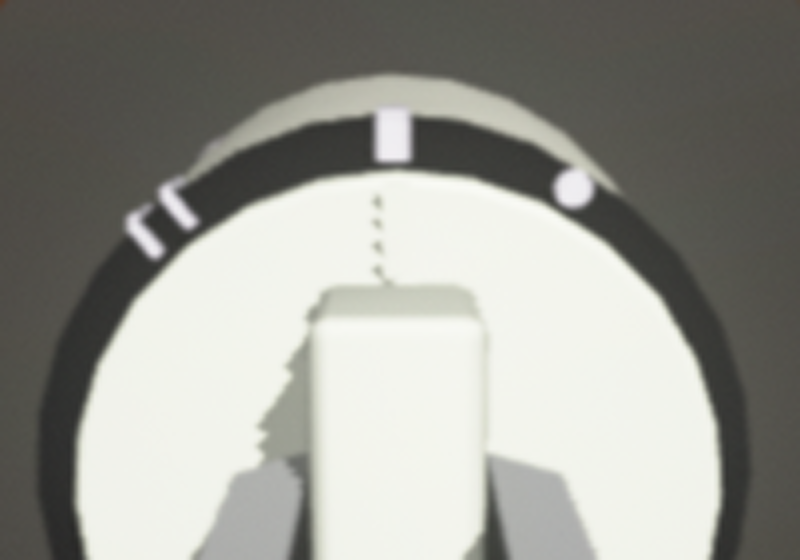

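The crop shows the bar, at (400,330), in line with the broad rib at (393,135). The bar's yaw is -0.792, the rib's -0.790 to -0.795. The twist moment fits the spring and the rim is flush, so I hand in.

```bash
python3 -c "
from cell import manip;print(manip.sign_off())"
```

```text
the job is handed in; nothing more can be done
None
```

The white lid is seated flush in the mill and twisted to the pulse mark, with its bar within about 0.005 rad of the broad rib and the gripper still holding it; I handed the job in at about 12 s, with no verdict shown.

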